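# Run along the row of caps and press each one home

### The arm

A 6-joint arm with a two-finger parallel gripper is mounted at the origin on the work surface. World frame = base frame: x ahead of the robot, y to its left, z up, the work surface at z = 0. Lengths are in mm, angles in rad, forces in N, time in s.
With the tool pointing down it reaches from about 250 to 800 mm from the base axis. Payload 3.9 kg.
Tool frame: the origin (TCP) lies between the finger pads; the fingertips stand 19 mm ahead of it and the grasp point (between the pads) is the TCP; z points along the fingers, y is the line along which they close (so a half turn about z gives the same grasp; the last joint's range is limited). The gripper opens to 85 mm and grips with 20 to 120 N. Pads are 22 mm wide; open, the fingers measure 114 mm over their backs; the gripper's body (76 mm by 85 mm) begins 54 mm behind the grasp point. The pads swing forward as they close: fully open they stand 13 mm farther back than shut.
Start: joints at [-1.189, 0.26, -0.138, 1.173, 0, 1.571], TCP at [195.605, -487.19, 250.304] pointing down, gripper open.
Joint ranges: [-2.78, 2.78], [-0.83, 1.72], [-1.28, 1.37], [-1.9, 2.12], [-1.57, 1.48], [-3.14, 3.14]. Speed limits (rad/s): [2.57, 2.57, 3.14, 3.14, 3.14, 3.14].

### API

Orientations are given as a unit quaternion [w, x, y, z].
In Python, from rig import r, get_image gives the robot as it stands.
- The arm moves only by the shell command python3 -m pendant 'ROWS' [FORCE]. ROWS is a JSON object of lists of equal length, an entry for each row: "delta_pos": the shift along the tool's x, y, z in cm, a list of three; "turn": the turn, a rotation vector about the tool's x, y, z in degrees, a list of three; "claw": the gripper command: -1 is fully open, 1 is shut, values between are in proportion. A call has 1 to 20 rows; each row is the pose to reach, as a shift and turn from the pose commanded when the call began, along the tool's axes at that moment; what a row does not reach only later rows make up. A row lasts 1/8 s, in which the tool goes at most 62.5 mm and 10.7 degrees, less where a joint would pass 70% of its speed; a pose out of reach is approached as far as the arm can. A call with a gripper value outside its range is refused whole. The fingers move at their own pace and stop on an object; FORCE is the grip in N (left out, the last holds). Time passes only in rows, so rows that repeat a pose let the fingers close. It gives the time, the measured TCP pose, the force, the opening and the grip force at its end, in the units of the state.
- r.get_state(): the state, without advancing time (a new reading comes with each control period).
- get_image(name): name is "scene" or "top"; returns a dict with "img" (480x640x3 uint8, red, green, blue), "range_z" (480x640 float32, mm along the optical axis (not along the pixel's ray), 0 where there is no reading), "intrinsics" (3x3 intrinsics, pixels), "R" (3x3) and "t" (3): a world point X has camera coordinates R X + t. Camera axes: x right, y down, z forward; pixel columns grow to the right and rows downward; lengths in mm; the calibration is good to about 2 mm. A picture is of the moment at which its call begins.
- r.finish_job(): hands the job in; it is judged then, once.
The state is a dict: "time": time; "q": joint angles; "dq": joint speeds; "effort": joint torques, N m; "position": TCP position; "orientation": TCP orientation; "wrist_force": force on the tool from outside, world axes, zero at the start; "wrist_torque": the same for the moment, N m; "finger_gap": finger opening in mm; "grasp_force": force on a finger pad.
Only numpy, scipy, OpenCV 4.12 (cv2) and the standard library are available. Lean on these libraries where they do the work, as an engineer would, in place of code of your own. Each camera call takes 0.05 s, during which the arm holds its last target. There are 200 camera calls.

### The job

The five white caps in the aluminium carrier strip stand proud. Starting at the end with the upright end stop, run the fingertips along the row in one pass, gently pressing each cap fully home in turn, and keep the fingertips low over the row (within about 3 cm of the caps) from the first cap to the last. Do not pull any cap up, leave the loose things around the strip where they are, and finish clear of everything.

Things in the scene. Friction and masses are not known exactly. Their poses are not given: they have to be found in the camera images.
- carrier: Fixed straight aluminium strip, 250 x 50 mm, top face 30 mm above the table, turned any way. Origin: centre of its underside; z up; x along the row. At its -x end an upright end stop (x -125 to -115 mm, 74 mm wide, overhanging both sides) stands 22 mm above the top face; the +x end has none. Five white caps sit on its middle line at x = -80, -40, 0, 40, 80 mm.
- cap1_top (a point): Centre of the flat top face of cap 1 (nearest the end stop, the first); the cap is a round white plastic cap of 28 mm diameter. The point moves with the cap: 36.5 to 38 mm above the table at the start, 32 mm when fully home (2 mm above the strip).
- cap1 (a joint): How far cap 1 has been pressed in, in m: 0 to 0.0015 at the start, 0.006 fully home against its stop. It slides straight down with a steady friction of about 2.5 N plus 20 N per m/s, does not spring back, and can be pulled up (negative values).
- cap2_top (a point): Centre of the flat top face of cap 2 (the second from the end stop); the cap is a round white plastic cap of 28 mm diameter. The point moves with the cap: 36.5 to 38 mm above the table at the start, 32 mm when fully home (2 mm above the strip).
- cap2 (a joint): How far cap 2 has been pressed in, in m: 0 to 0.0015 at the start, 0.006 fully home against its stop. It slides straight down with a steady friction of about 2.5 N plus 20 N per m/s, does not spring back, and can be pulled up (negative values).
- cap3_top (a point): Centre of the flat top face of cap 3 (the middle one); the cap is a round white plastic cap of 28 mm diameter. The point moves with the cap: 36.5 to 38 mm above the table at the start, 32 mm when fully home (2 mm above the strip).
- cap3 (a joint): How far cap 3 has been pressed in, in m: 0 to 0.0015 at the start, 0.006 fully home against its stop. It slides straight down with a steady friction of about 2.5 N plus 20 N per m/s, does not spring back, and can be pulled up (negative values).
- cap4_top (a point): Centre of the flat top face of cap 4 (the fourth from the end stop); the cap is a round white plastic cap of 28 mm diameter. The point moves with the cap: 36.5 to 38 mm above the table at the start, 32 mm when fully home (2 mm above the strip).
- cap4 (a joint): How far cap 4 has been pressed in, in m: 0 to 0.0015 at the start, 0.006 fully home against its stop. It slides straight down with a steady friction of about 2.5 N plus 20 N per m/s, does not spring back, and can be pulled up (negative values).
- cap5_top (a point): Centre of the flat top face of cap 5 (farthest from the end stop, the last); the cap is a round white plastic cap of 28 mm diameter. The point moves with the cap: 36.5 to 38 mm above the table at the start, 32 mm when fully home (2 mm above the strip).
- cap5 (a joint): How far cap 5 has been pressed in, in m: 0 to 0.0015 at the start, 0.006 fully home against its stop. It slides straight down with a steady friction of about 2.5 N plus 20 N per m/s, does not spring back, and can be pulled up (negative values).
- spare_cap: Loose white cap like those in the row, 28 mm diameter, 20 mm high, standing on the table beside the strip; origin at the centre of its underside. To be left alone.
- plug_gauge: Loose steel plug gauge standing upright beside the strip: foot 26 mm diameter and 26 mm high, pin 16 mm diameter on it, 48 mm high in all; origin at the centre of its underside. To be left alone.
- ring_gauge: Loose steel ring lying flat beside the strip: 44 mm outside, 26 mm inside, 14 mm high; origin at the centre of its underside. To be left alone.
- tray: Grey divided tray, 120 x 170 x 30 mm, to the robot's right; origin at the centre of its underside. To be left alone.
- bottle: White bottle, 60 mm diameter, 150 mm high, to the left; origin at the centre of its underside. To be left alone.
- jar: Grey jar, 56 mm diameter, 60 mm high, to the right; origin at the centre of its underside. To be left alone.

How it is judged:
By the outcome, as a careful person would: the job done as asked, in the order asked, and still so for the second after the job is handed in, with the robot touching nothing.
It also fails if it takes over 45 s, if anything falls off the work surface, if the arm or the gripper's body presses on something with over 40 N, if the wrist force passes 120 N, or if a joint passes its speed limit or range.

## Working session

There is one attempt and no reset: what is moved stays moved. The work goes in short steps, Python scripts to look and compute and a shell command to move; the robot and the scene stay as the last step left them, time stands still between calls to the robot, and variables do not carry over. Pictures are saved under pics/ and viewed, at most 10 in all, crops included, and the job is handed in when it is done.

```bash
mkdir -p pics; python3 - <<'E'
from rig import r,get_image
import cv2,numpy as np
s=r.get_state(); print(s)
for n in("top","scene"):
    d=get_image(n); cv2.imwrite(f"pics/{n}0.png",d["img"][:,:,::-1]); np.savez(f"{n}0.npz",**d)
    print(n,d["intrinsics"].round(1).tolist(),d["R"].round(3).tolist(),d["t"].round(1).tolist())
E
```

```text
{'time': 0.0, 'q': array([-1.18900188e+00,  2.60720416e-01, -1.39372297e-01,  1.17263762e+00,
       -4.08649500e-06,  1.57078332e+00]), 'dq': array([ 1.58095092e-03, -1.28915050e-03, -3.03308392e-04,  7.52676058e-05,
        9.06948539e-04, -1.87803314e-03]), 'effort': array([-1.93419968e-03, -4.05671597e+01,  2.53927857e+01,  1.86172896e-02,
       -2.22170788e-04,  2.37231514e-07]), 'position': array([ 195.37666763, -486.62630427,  249.44450909]), 'orientation': array([-9.49049891e-04,  9.81832698e-01,  1.89746192e-01, -1.85478925e-04]), 'wrist_force': array([ 0.06702575,  0.26148652, -0.58892823]), 'wrist_torque': array([ 0.03685004,  0.06573658, -0.00853395]), 'grasp_force': 0.0, 'finger_gap': 85.4381881834081}
top [[552.7, 0.0, 320.0], [0.0, 552.7, 235.5], [0.0, 0.0, 1.0]] [[-0.027, -1.0, 0.006], [-0.997, 0.026, -0.069], [0.068, -0.007, -0.998]] [-44.0, 535.7, 1317.4]
scene [[492.9, 0.0, 312.5], [0.0, 492.9, 242.6], [0.0, 0.0, 1.0]] [[0.734, 0.679, -0.008], [0.501, -0.548, -0.67], [-0.46, 0.488, -0.742]] [-350.4, -268.6, 1481.5]
```

View pics/top0.png

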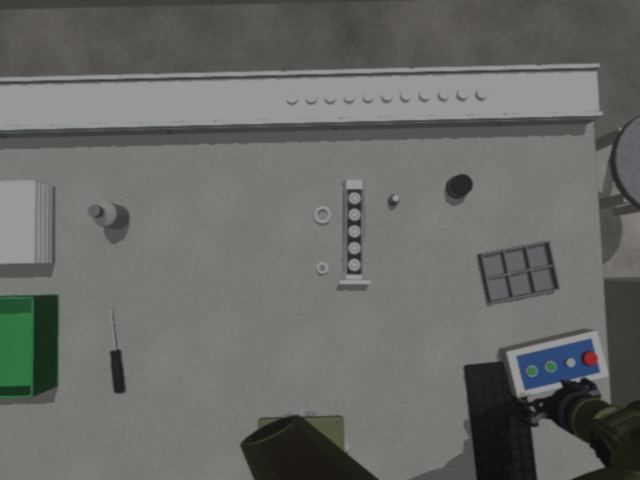

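View pics/scene0.png

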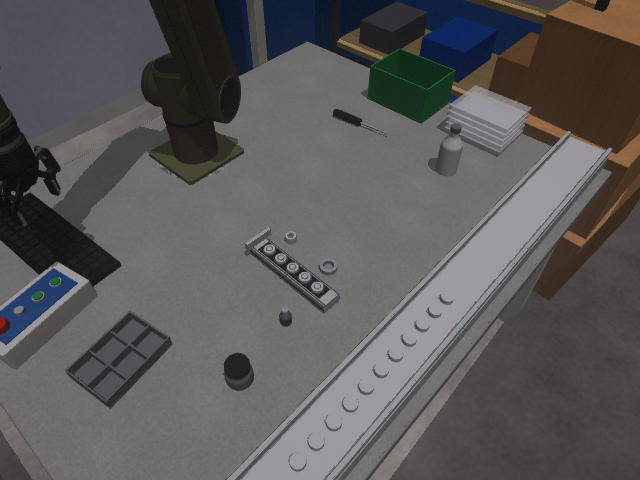

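The top view shows the strip running from the end stop at (354,282), near the robot, to (354,182). The caps are at x≈354, rows 265, 248, 231, 214 and 198. The spare cap is at (322,268), the ring at (322,215) and the plug gauge at (394,200). In the scene view the end stop is at (258,240) and the caps run from (269,248) to (317,287).

```bash
cat > h.py <<'E'
import numpy as np
def load(n): return dict(np.load(n))
def ray(d,uv):
    K,R,t=d["intrinsics"],d["R"],d["t"]
    return -R.T@t, R.T@np.linalg.inv(K)@np.array([uv[0],uv[1],1.])
def onplane(d,uv,z):
    c,v=ray(d,uv); return c+v*(z-c[2])/v[2]
def proj(d,X):
    p=d["intrinsics"]@(d["R"]@np.asarray(X,float)+d["t"]); return p[:2]/p[2]
def tri(a,ua,b,ub):
    A=[];B=[]
    for d,u in((a,ua),(b,ub)):
        c,v=ray(d,u); v/=np.linalg.norm(v); M=np.eye(3)-np.outer(v,v); A.append(M);B.append(M@c)
    return np.linalg.lstsq(np.vstack(A),np.hstack(B),rcond=None)[0]
E
python3 - <<'E'
from h import *; import cv2
a=load("top0.npz")["img"];b=load("scene0.npz")["img"]
A=cv2.resize(a[172:292,304:414],None,fx=5,fy=5,interpolation=cv2.INTER_NEAREST)
B=cv2.resize(b[222:332,235:355],None,fx=5,fy=5,interpolation=cv2.INTER_NEAREST)
cv2.imwrite("pics/ca.png",A[:,:,::-1]);cv2.imwrite("pics/cb.png",B[:,:,::-1])
E
```

```text
(no output)
```

View pics/ca.png

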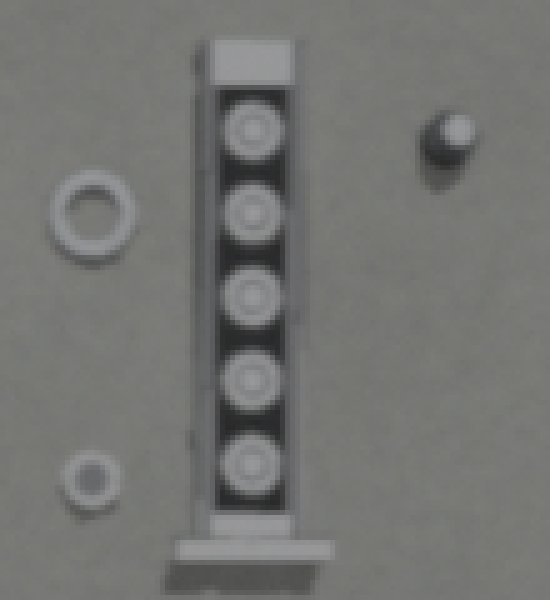

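View pics/cb.png

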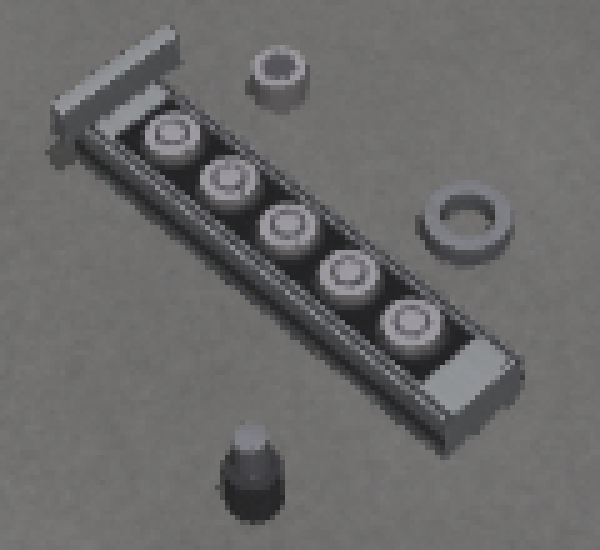

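The crops show the cap tops in the top crop at x≈252, rows 465, 381, 297, 213 and 129, with the stop at row 550. In the scene crop the cap tops run from (173,132) to (412,320). Next I'll measure them precisely.

```bash
python3 - <<'E'
from h import *; import cv2
a=load("top0.npz");b=load("scene0.npz")
g=cv2.GaussianBlur(cv2.cvtColor(a["img"],cv2.COLOR_RGB2GRAY),(3,3),0)
P=[]
for r0 in (465,381,297,213,129):
    u,v=304+252/5,172+r0/5; x0,y0=int(u)-8,int(v)-8
    w=g[y0:y0+17,x0:x0+17].astype(float)
    yy,xx=np.mgrid[0:17,0:17]; near=np.hypot(xx+x0-u,yy+y0-v)<7.2
    m=(w>110)&near; P.append([(xx[m].mean()+x0),(yy[m].mean()+y0)]); 
    print(np.round(P[-1],2),m.sum(), "area eq diam mm",round(2*np.sqrt(m.sum()/np.pi)*1278/552.7,1), w[8].astype(int)[::2])
S=[(173,132),(230,181),(289,226),(348,273),(412,320)]
W=[]
for p,s in zip(P,S):
    q=np.array([235+s[0]/5-.4,222+s[1]/5-.4])
    X=onplane(a,p,37.2); W.append(X); print("plane",X.round(1),"tri",tri(a,p,b,q).round(1),"reproj err scene",(proj(b,X)-q).round(1))
W=np.array(W); c,_,vt=0,0,0
d=(W[4]-W[0])[:2]; print("len",np.linalg.norm(d),"yaw deg",np.degrees(np.arctan2(d[1],d[0])),"steps",np.linalg.norm(np.diff(W,axis=0),axis=1).round(1))
print("range tops",[float(np.median(a["range_z"][int(p[1])-2:int(p[1])+3,int(p[0])-2:int(p[0])+3])) for p in P])
for n,uv,z in(("ring",(92,216),14),("spare",(92,480),20),("plug",(459,129),48),("stop",(254,550),52)):
    print(n,onplane(a,(304+uv[0]/5-.4,172+uv[1]/5-.4),z).round(1))
from rig import r
from scipy.spatial.transform import Rotation as Ro
s=r.get_state(); q=s["orientation"]; print(Ro.from_quat(np.r_[q[1:],q[0]]).as_matrix().round(3))
E
```

```text
[353.88 264.34] 103 area eq diam mm 26.5 [ 99 113 137 139 148 138 134 105 106]
[354.   247.66] 101 area eq diam mm 26.2 [ 93 108 136 139 148 138 134 109 105]
[354.11 230.89] 101 area eq diam mm 26.2 [ 93 106 136 139 149 141 136 113 106]
[354.24 214.13] 102 area eq diam mm 26.4 [ 99 104 133 138 149 140 135 113 102]
[354.14 197.73] 101 area eq diam mm 26.2 [ 95 103 134 137 148 140 137 113  97]
plane [ 462.3 -136.6   37.2] tri [ 462.7 -136.2   37. ] reproj err scene [-0.5 -0. ]
plane [ 501.9 -138.1   37.2] tri [ 502.5 -137.8   34. ] reproj err scene [-0.6 -0.9]
plane [ 542.  -139.6   37.2] tri [ 542.6 -139.2   35. ] reproj err scene [-0.7 -0.7]
plane [ 582.1 -141.1   37.2] tri [ 582.5 -141.    35.9] reproj err scene [-0.3 -0.4]
plane [ 621.6 -142.1   37.2] tri [ 622.1 -141.7   36.7] reproj err scene [-0.6 -0.1]
len 159.35309894891955 yaw deg -1.9905752378278656 steps [39.7 40.  40.2 39.5]
range tops [1314.4560546875, 1317.03955078125, 1319.9588623046875, 1321.7332763671875, 1325.0579833984375]
ring [585.  -64.3  14. ]
spare [456.8 -60.8  20. ]
plug [ 618.4 -239.4   48. ]
stop [ 421.7 -135.6   52. ]
[[ 0.928  0.373 -0.001]
 [ 0.373 -0.928  0.002]
 [ 0.    -0.002 -1.   ]]
```

Cap 1 is at (462.4,-136.5) and cap 5 at (621.9,-142.0), with yaw −2°. The 40 mm spacing and 37 mm height agree between the two views. Now I'll move above cap 1 with the claw shut.

```bash
python3 -m pendant '{"delta_pos":[[2,-1.2,0],[5,-3,0],[9,-5.4,0],[13,-7.8,0],[17,-10.2,0],[21,-12.6,0],[25,-15,0],[29,-17.4,0],[33,-19.7,0],[36,-21.5,0],[37.84,-22.59,0],[37.84,-22.59,0],[37.84,-22.59,0]],"turn":[[0,0,2],[0,0,4],[0,0,6],[0,0,8],[0,0,10],[0,0,13],[0,0,16],[0,0,19],[0,0,21],[0,0,23],[0,0,23.9],[0,0,23.9],[0,0,23.9]],"claw":[1,1,1,1,1,1,1,1,1,1,1,1,1]}' 30; python3 - <<'E'
from rig import r
import numpy as np
from scipy.spatial.transform import Rotation as Ro
s=r.get_state(); q=s["orientation"]; print(s["time"],s["position"],s["wrist_force"],s["finger_gap"]);print(Ro.from_quat(np.r_[q[1:],q[0]]).as_matrix().round(4))
E
```

```text
time: 1.72
position: [462.0, -136.8, 250.0]
orientation: [0.0, 1.0, -0.018, -0.001]
wrist_force: [0.2, 1.0, -0.4]
finger_gap: 0.1
grasp_force: 0.0
1.725 [ 461.98202876 -136.82560065  249.98368062] [ 0.24419501  0.95135905 -0.35322225] 0.05102485607003035
[[ 9.994e-01 -3.530e-02 -1.200e-03]
 [-3.530e-02 -9.994e-01 -1.000e-04]
 [-1.100e-03  2.000e-04 -1.000e+00]]
```

```bash
python3 -m pendant '{"delta_pos":[[0.03,0,2],[0.03,0,5],[0.03,0,8],[0.03,0,11],[0.03,0,14],[0.03,0,16],[0.03,0,17.5],[0.03,0,18.2],[0.03,0,18.4],[0.03,0,18.4]],"turn":[[0,0,0],[0,0,0],[0,0,0],[0,0,0],[0,0,0],[0,0,0],[0,0,0],[0,0,0],[0,0,0],[0,0,0]],"claw":[1,1,1,1,1,1,1,1,1,1]}'; python3 - <<'E'
from rig import r,get_image
import cv2,numpy as np
d=get_image("scene"); cv2.imwrite("pics/s1.png",cv2.resize(d["img"][162:312,195:355],None,fx=4,fy=4)[:,:,::-1]); print(r.get_state()["position"])
E
```

```text
time: 2.98
position: [463.1, -136.9, 66.7]
orientation: [0.0, 1.0, -0.018, 0.0]
wrist_force: [-0.8, 1.2, -0.3]
finger_gap: 0.3
grasp_force: 0.0
[ 463.29403356 -136.88121578   66.85054775]
```

View pics/s1.png

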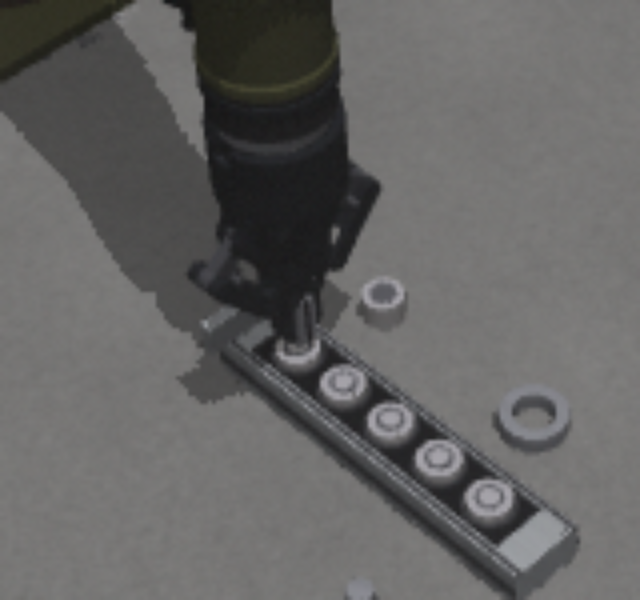

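The fingertips (298,345 in the crop) stand just above cap 1, clear of the stop and the loose parts. Now I'll press slowly.

```bash
python3 -m pendant '{"delta_pos":[[0,0,0.3],[0,0,0.6],[0,0,0.8],[0,0,1.0],[0,0,1.1],[0,0,1.2],[0,0,1.3],[0,0,1.35],[0,0,1.4],[0,0,1.4]],"turn":[[0,0,0],[0,0,0],[0,0,0],[0,0,0],[0,0,0],[0,0,0],[0,0,0],[0,0,0],[0,0,0],[0,0,0]],"claw":[1,1,1,1,1,1,1,1,1,1]}'
```

```text
time: 4.28
position: [462.8, -136.6, 52.2]
orientation: [-0.0, 1.0, -0.018, -0.0]
wrist_force: [-0.9, 0.3, 1.8]
finger_gap: 0.1
grasp_force: 0.9
```

```bash
python3 -m pendant '{"delta_pos":[[0,0,0.05],[0,0,0.1],[0,0,0.13],[0,0,0.15],[0,0,0.15]],"turn":[[0,0,0],[0,0,0],[0,0,0],[0,0,0],[0,0,0]],"claw":[1,1,1,1,1]}'
```

```text
time: 4.9
position: [462.9, -136.5, 51.0]
orientation: [-0.0, 1.0, -0.018, 0.0]
wrist_force: [-0.8, 0.7, 4.9]
finger_gap: -0.1
grasp_force: 2.5
```

```bash
python3 -m pendant '{"delta_pos":[[0,0,0.03],[0,0,0.05],[0,0,0.05],[0,0,0.05]],"turn":[[0,0,0],[0,0,0],[0,0,0],[0,0,0]],"claw":[1,1,1,1]}'
```

```text
time: 5.4
position: [462.9, -136.6, 51.0]
orientation: [0.0, 1.0, -0.018, 0.0]
wrist_force: [-1.8, 0.8, 9.3]
finger_gap: -0.1
grasp_force: 4.6
```

```bash
python3 -m pendant '{"delta_pos":[[0,0,0.03],[0,0,0.05],[0,0,0.05],[0,0,0.05]],"turn":[[0,0,0],[0,0,0],[0,0,0],[0,0,0]],"claw":[1,1,1,1]}'
```

```text
time: 5.9
position: [462.9, -136.5, 50.9]
orientation: [0.0, 1.0, -0.018, 0.0]
wrist_force: [-4.0, 1.9, 13.3]
finger_gap: 0.1
grasp_force: 6.7
```

Cap 1 is home: z has stopped at 51.0, so the tips are at 32 mm, and the force is rising. Next is cap 2.

```bash
python3 -m pendant '{"delta_pos":[[0,0,-0.3],[0,0,-0.8],[0,0,-1.2],[0.8,0,-1.2],[2,0,-1.2],[3.2,0,-1.2],[3.96,0,-1.2],[3.96,0,-1.2],[3.96,0,-1.0],[3.96,0,-0.8],[3.96,0,-0.6],[3.96,0,-0.4],[3.96,0,-0.25],[3.96,0,-0.15],[3.96,0,-0.1],[3.96,0,-0.05],[3.96,0,-0.05]],"turn":[[0,0,0],[0,0,0],[0,0,0],[0,0,0],[0,0,0],[0,0,0],[0,0,0],[0,0,0],[0,0,0],[0,0,0],[0,0,0],[0,0,0],[0,0,0],[0,0,0],[0,0,0],[0,0,0],[0,0,0]],"claw":[1,1,1,1,1,1,1,1,1,1,1,1,1,1,1,1,1]}'
```

```text
time: 8.02
position: [502.0, -137.9, 51.0]
orientation: [0.0, 1.0, -0.018, -0.0]
wrist_force: [-3.3, 0.5, 9.1]
finger_gap: 0.1
grasp_force: 4.5
```

```bash
python3 -m pendant '{"delta_pos":[[0,0,0.03],[0,0,0.05],[0,0,0.05],[0,0,0.05]],"turn":[[0,0,0],[0,0,0],[0,0,0],[0,0,0]],"claw":[1,1,1,1]}'
```

```text
time: 8.52
position: [502.1, -138.0, 51.0]
orientation: [0.0, 1.0, -0.018, -0.0]
wrist_force: [-5.1, 1.3, 12.5]
finger_gap: -0.1
grasp_force: 6.4
```

Cap 2 is home (502.1 against the measured 502.2). The same moves, with dz going to 0, will do cap 3.

```bash
python3 -m pendant '{"delta_pos":[[0,0,-0.3],[0,0,-0.8],[0,0,-1.2],[0.8,0,-1.2],[2,0,-1.2],[3.2,0,-1.2],[4,0,-1.2],[4,0,-1.2],[4,0,-1.0],[4,0,-0.8],[4,0,-0.6],[4,0,-0.4],[4,0,-0.25],[4,0,-0.15],[4,0,-0.1],[4,0,-0.05],[4,0,-0.02],[4,0,0],[4,0,0]],"turn":[[0,0,0],[0,0,0],[0,0,0],[0,0,0],[0,0,0],[0,0,0],[0,0,0],[0,0,0],[0,0,0],[0,0,0],[0,0,0],[0,0,0],[0,0,0],[0,0,0],[0,0,0],[0,0,0],[0,0,0],[0,0,0],[0,0,0]],"claw":[1,1,1,1,1,1,1,1,1,1,1,1,1,1,1,1,1,1,1]}'
```

```text
time: 10.9
position: [542.1, -139.4, 51.0]
orientation: [0.0, 1.0, -0.018, -0.0]
wrist_force: [-4.1, 0.8, 12.2]
finger_gap: 0.1
grasp_force: 5.8
```

```bash
python3 -m pendant '{"delta_pos":[[0,0,-0.3],[0,0,-0.8],[0,0,-1.2],[0.8,0,-1.2],[2,0,-1.2],[3.2,0,-1.2],[4,0,-1.2],[4,0,-1.2],[4,0,-1.0],[4,0,-0.8],[4,0,-0.6],[4,0,-0.4],[4,0,-0.25],[4,0,-0.15],[4,0,-0.1],[4,0,-0.05],[4,0,-0.02],[4,0,0],[4,0,0]],"turn":[[0,0,0],[0,0,0],[0,0,0],[0,0,0],[0,0,0],[0,0,0],[0,0,0],[0,0,0],[0,0,0],[0,0,0],[0,0,0],[0,0,0],[0,0,0],[0,0,0],[0,0,0],[0,0,0],[0,0,0],[0,0,0],[0,0,0]],"claw":[1,1,1,1,1,1,1,1,1,1,1,1,1,1,1,1,1,1,1]}'
```

```text
time: 13.28
position: [582.0, -140.8, 51.0]
orientation: [0.0, 1.0, -0.018, -0.0]
wrist_force: [-3.7, 1.3, 10.4]
finger_gap: 0.1
grasp_force: 5.4
```

Caps 3 and 4 are home at z 51.0 with 10–12 N. Now cap 5, pressing a touch deeper.

```bash
python3 -m pendant '{"delta_pos":[[0,0,-0.3],[0,0,-0.8],[0,0,-1.2],[0.8,0,-1.2],[2,0,-1.2],[3.2,0,-1.2],[4,0,-1.2],[4,0,-1.2],[4,0,-1.0],[4,0,-0.8],[4,0,-0.6],[4,0,-0.4],[4,0,-0.25],[4,0,-0.15],[4,0,-0.1],[4,0,-0.05],[4,0,0],[4,0,0.02],[4,0,0.02]],"turn":[[0,0,0],[0,0,0],[0,0,0],[0,0,0],[0,0,0],[0,0,0],[0,0,0],[0,0,0],[0,0,0],[0,0,0],[0,0,0],[0,0,0],[0,0,0],[0,0,0],[0,0,0],[0,0,0],[0,0,0],[0,0,0],[0,0,0]],"claw":[1,1,1,1,1,1,1,1,1,1,1,1,1,1,1,1,1,1,1]}'
```

```text
time: 15.65
position: [622.0, -142.2, 51.0]
orientation: [0.0, 1.0, -0.018, -0.0]
wrist_force: [-5.1, 0.3, 10.5]
finger_gap: -0.2
grasp_force: 5.4
```

All five are home. I'll raise the arm, swing it clear to the right and check.

```bash
python3 -m pendant '{"delta_pos":[[0,0,-0.3],[0,0,-1],[0,0,-2.5],[0,0,-5],[0,0,-8],[0,0,-11],[0,0,-14],[0,0,-17],[0,0,-19],[0,2,-20],[0,5,-20],[0,8,-20],[0,11,-20],[0,14,-20],[0,17,-20],[0,19,-20],[0,20,-20],[0,20,-20],[0,20,-20]],"turn":[[0,0,0],[0,0,0],[0,0,0],[0,0,0],[0,0,0],[0,0,0],[0,0,0],[0,0,0],[0,0,0],[0,0,0],[0,0,0],[0,0,0],[0,0,0],[0,0,0],[0,0,0],[0,0,0],[0,0,0],[0,0,0],[0,0,0]],"claw":[1,1,1,1,1,1,1,1,1,1,1,1,1,1,1,1,1,1,1]}'; python3 - <<'E'
from rig import r,get_image
import cv2
d=get_image("scene")
a=get_image("top")
im=cv2.hconcat([cv2.resize(d["img"][222:332,235:355],(400,366)),cv2.resize(a["img"][172:292,304:424],(400,400))[:366]])
cv2.imwrite("pics/end.png",im[:,:,::-1])
E
```

```text
time: 18.02
position: [615.4, -341.2, 249.7]
orientation: [-0.0, 1.0, -0.017, -0.0]
wrist_force: [1.0, -0.1, 0.3]
finger_gap: 0.1
grasp_force: 0.0
```

View pics/end.png

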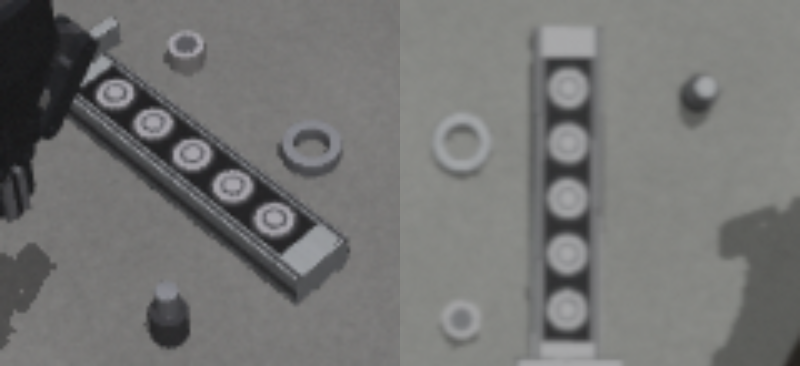

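The five caps, from (115,93) to (274,218) in the scene crop, now sit low and even. The spare cap, ring and plug have not moved, and the arm is clear.

```bash
python3 -c "
from rig import r
print(r.finish_job())"
```

```text
the job is handed in; nothing more can be done
None
```

I pressed all five caps fully home in order from the end stop, in one low pass at no more than about 13 N by the readings after each press; the loose parts stayed where they were, and I handed the job in at about 18 s with the arm clear.

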